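# Draw the arched bamboo board from its rack and hold it level over the crumb tray

### The job

Slide the round-topped bamboo board up out of the slotted wooden rack, carry it across and hold it upright and level over the middle of the steel crumb tray, running along the tray's long side, with its lower edge about 10 cm above the tray's rim, so that it can be wiped down over the tray. Finish while still holding it there, steady in the air and gripped by the robot alone. Leave the other two boards in their slots and do not disturb the tray or the other things on the shelf.

Things in the scene. Friction and masses are not known exactly. Their poses are not given: they have to be found in the camera images.
- arched_board: The board to take: flat bamboo, 150 mm wide (its y), 9 mm thick (its x), 150 mm tall (its z, up); lower 75 mm straight-sided, top a half circle of radius 75 mm. About 0.11 to 0.23 kg. Origin: middle of its lower edge. It starts upright in any one of the rack's three slots and may lean by up to 0.07 rad, as the slot is loose.
- arched_board_crown (a point): The highest point of the arched board's rounded top, midway along its width and thickness, 150 mm above its origin along its z axis. The board's centre of mass lies straight below it, so a grip here, across the 9 mm thickness, keeps it level.
- square_board: A neighbour to leave alone: rectangular bamboo board, 150 mm wide (y), 9 mm thick (x), 105 mm tall. Origin: middle of its lower edge. It stands in another slot of the rack.
- narrow_board: A neighbour to leave alone: rectangular bamboo board, 110 mm wide (y), 9 mm thick (x), 105 mm tall. Origin: middle of its lower edge. It stands in the remaining slot of the rack.
- rack: Dark wooden rack fixed to the shelf, 170 (x) by 120 mm (y), 52 mm high, origin at the centre of its underside. Three slots run across it along y, at x = -60, 0 and 60 mm, 11.5 mm wide, open at top and both ends, 40 mm deep, floor 12 mm above the shelf. In it the arched board's crown is 162 mm and the other boards' tops 117 mm above the shelf.
- crumb_tray: Loose shallow rectangular tray of steel, 160 mm (its x) by 240 mm (its y, the long side), 22 mm high with an open top, walls 4 mm, 0.7 kg. Origin: centre of its underside, on the shelf. Rack and tray stand one to the robot's left and one to its right, either way round.
- steamer_lid: Bystander: round bamboo steamer lid, 192 mm across, 56 mm high with its handle. Origin: centre of its underside.
- measuring_cup: Bystander: white plastic measuring cup with a handle at its y side, 84 mm across, 100 mm high. Origin: centre of its underside.
- grill_pick: Bystander: steel grill pick with a wooden handle, lying along its x axis between rack and tray, 228 mm long, 16 mm high. Origin: on its underside near the front end of the handle, which lies to -x.
- chopstick_rest: Bystander: small white ceramic chopstick rest, 22 x 55 mm, 16 mm high. Origin: centre of its underside.
- sauce_jar: Bystander: glass jar, 68 mm across, 90 mm high. Origin: centre of its underside.
- side_bowl: Bystander: white ceramic bowl, 110 mm across, 45 mm high. Origin: centre of its underside.
Not all that is in view belongs to the job. What is shaped like the rack but purple is not meant.

How it is judged:
On the way:
1. the arched board is drawn up clear of its slot, in the gripper (z of arched_board in the frame of rack above 0.06 m and contact force between arched_board and the fingers above 0.5 N), for 0.1 s.
At the end, for the whole second after the job is handed in: Arched board held by the fingers alone: foot within 50 mm of the tray's centre, 50-150 mm above its rim, level within 0.12 rad, along the tray within 0.25 rad, still (0.03 m/s, 0.2 rad/s), touching nothing else; other boards in their slots (20 mm), tray within 30 mm of its start (horizontal distance between arched_board and crumb_tray below 0.05 m and z of arched_board in the frame of crumb_tray between 0.072 and 0.172 m and angle between arched_board's own z axis and vertical below 0.12 rad and angle between the y axis of arched_board and the y axis of crumb_tray, either way round below 0.25 rad and linear speed of arched_board below 0.03 m/s and angular speed of arched_board below 0.2 rad/s and contact force between arched_board and the fingers above 0.5 N and contact force between arched_board and crumb_tray below 0.05 N and contact force between arched_board and rack below 0.05 N and contact force between arched_board and square_board below 0.05 N and contact force between arched_board and narrow_board below 0.05 N and contact force between arched_board and steamer_lid below 0.05 N and contact force between arched_board and measuring_cup below 0.05 N and contact force between arched_board and grill_pick below 0.05 N and contact force between arched_board and chopstick_rest below 0.05 N and contact force between arched_board and sauce_jar below 0.05 N and contact force between arched_board and side_bowl below 0.05 N and distance of each of square_board, narrow_board from where it was at the start of the episode below 0.02 m and angle between each of square_board, narrow_board's own z axis and vertical below 0.15 rad and distance of crumb_tray from where it was at the start of the episode below 0.03 m); the arm keeps its last pose, push and grip.
It fails at once if another board is pulled from or knocked in its slot (distance of any of square_board, narrow_board from where it was at the start of the episode above 0.02 m).
It fails at once if the tray is shoved (distance of crumb_tray from where it was at the start of the episode above 0.03 m).
It fails at once if a bystander is pushed or knocked over (distance of any of steamer_lid, measuring_cup, grill_pick, chopstick_rest, sauce_jar, side_bowl from where it was at the start of the episode above 0.03 m).
It also fails if it takes over 45 s, if anything falls off the work surface, if the arm or the gripper's body presses on something with over 40 N, if the wrist force passes 120 N, or if a joint passes its speed limit or range.

### The arm

A 6-joint arm with a two-finger parallel gripper is mounted at the origin on the work surface. World frame = base frame: x ahead of the robot, y to its left, z up, the work surface at z = 0. Lengths are in m, angles in rad, forces in N, time in s.
With the tool pointing down it reaches from about 0.4 to 0.825 m from the base axis. Payload 7 kg.
Tool frame: the origin (TCP) lies midway between the tips of the shut fingers; the grasp point (between the pads) lies 19 mm behind it; z points along the fingers, y is the line along which they close (so a half turn about z gives the same grasp; the last joint's range is limited). The gripper opens to 88 mm and grips with 3 to 60 N. Pads are 19 mm wide; open, the fingers measure 130 mm over their backs; the gripper's body (78 mm by 193 mm) begins 47 mm behind the grasp point.
Start: joints at [-1.052, 0.359, 0.012, 0, -1.224, -0.288], TCP at [0.154, -0.657, 0.227] pointing down, gripper open.
Joint ranges: [-3.07, 3.07], [-1.43, 2.12], [-1.02, 1.25], [-3.03, 1.67], [-3.05, -0], [-3.03, 3.03]. Speed limits (rad/s): [2.39, 2.39, 3.01, 3.14, 3.14, 3.14].

### API

Orientations are given as [roll, pitch, yaw] about the fixed x, y, z axes, in that order (R = Rz(yaw) Ry(pitch) Rx(roll)).
In Python, from station import telemetry, eyes, ticket, recognise, trace gives the robot as it stands. The module is installed in compiled form; this text tells all that it offers.
- The arm moves only by the tool servo_tool, never from a script. Its argument "series" is a list that holds one entry, the list of rows, each a list of 4 numbers: the shift along the tool's x, y, z in mm, then the turn about the tool's z in rad. In form: [[[x, y, z, roll], ...]]. A call has exactly 10 rows; each row shifts and turns the commanded pose from where the row before left it, along the tool's axes as they then stand; what a row does not reach is not made up. A row lasts 1/12 s, in which the tool goes at most 41.7 mm and 7.16 degrees, less where a joint would pass 70% of its speed; a pose out of reach is approached as far as the arm can. A call is refused whole if a number of a shift passes 41.7 or a number of a turn 0.125, either way. A call with a gripper value outside its range is refused whole. "claw" is the gripper's target within -1 to 1 (shut at 1, half-way at 0, fully open at -1), set as the call begins (left out, the last holds). The fingers move at their own pace and stop on an object; "grip_force" is the grip in N (left out, the last holds). Time passes only in rows, so rows that do not move let the fingers close, or fill a call up. It gives the time, the measured TCP pose, the force, the opening and the grip force at its end, in the units of the state.
- telemetry.get_state(): the state, without advancing time (a new reading comes with each control period).
- eyes.grab_frame(name): name is "scene" or "top"; returns the picture (400x640x3 uint8, red, green, blue); there is no depth.
- eyes.calibration(name): a dict with "mtx" (3x3 intrinsics, pixels), "k1" (the pictures are not rectified: a ray, as slopes to the right and down, at radius r is drawn at 1 + k1 r^2 times it, then the intrinsics apply), "rvec" (rotation vector, rad) and "tvec" (3), from world to camera coordinates, as OpenCV has them. Camera axes: x right, y down, z forward; pixel columns grow to the right and rows downward; lengths in m; the calibration is good to about 2 mm. A picture is of the moment at which its call begins. calibration takes no time and is no camera call.
- ticket.job_done(): hands the job in; it is judged then, once.
Trained networks look in the newest picture that a camera, given by its name, has taken for a name from the list of things; names that differ only in an ending like _2 or _b are one class to them, and where a whole thing is asked for, a point or a joint stands for the part that bears it (a point fixed in the world has none). Each returns a list of dicts, best first, with "conf" (0 to 1); they miss things now and then, are a little off and sometimes report something else, mostly with a low value. They report only what shows in the picture. A call takes as long as a camera call. They do not tell look-alikes from the thing itself.
- recognise(camera, name): "position" ([x, y, z] in m, in world coordinates, good to about 4 mm: the middle of the surface that is visible of it).
- trace(camera, name): "mask" (400x640 bool, what is visible of it).
The state is a dict: "t": time; "q": joint angles; "qd": joint speeds; "joint_efforts": joint torques, N m; "eef_pos": TCP position; "ee_rot": TCP orientation; "force": force on the tool from outside, world axes, zero at the start; "moment": the same for the moment, N m; "width": finger opening in m; "gripper_force": force on a finger pad.
Only numpy, scipy, OpenCV 4.12 (cv2) and the standard library are available. Lean on these libraries where they do the work, as an engineer would, in place of code of your own. Each camera call takes 0.05 s, during which the arm holds its last target. There are 200 camera calls.

## Working session

There is one attempt and no reset: what is moved stays moved. The work goes in short steps, Python scripts to look and compute and a tool call to move; the robot and the scene stay as the last step left them, time stands still between calls to the robot, and variables do not carry over. Pictures are saved under pics/ and viewed, at most 10 in all, crops included, and the job is handed in when it is done.

Besides the shell and the picture viewer there is one more tool, called after ">>>" by a JSON object that holds its "api" and its "payload", one argument or row to a line. servo_tool: Moves the arm, as the interface text tells. Its arguments: {"type":"object","properties":{"series":{"type":"array"},"claw":{"type":"number"},"grip_force":{"type":"number"}},"required":["series"]}

```bash
mkdir -p pics; python3 - <<'E'
from station import telemetry, eyes, recognise
import cv2,numpy as np
for c in("scene","top"):
    cv2.imwrite(f"pics/{c}0.png",eyes.grab_frame(c)[:,:,::-1])
    print(c,eyes.calibration(c))
    for n in("arched_board","arched_board_crown","rack","crumb_tray","square_board","narrow_board"):
        print(n,[(np.round(d["position"],3).tolist(),round(d["conf"],2)) for d in recognise(c,n)[:3]])
s=telemetry.get_state();print(s["t"],s["eef_pos"],s["ee_rot"],s["force"],s["width"])
E
```

```text
scene {'mtx': array([[373.27295269,   0.        , 318.98034817],
       [  0.        , 373.27295269, 204.99529811],
       [  0.        ,   0.        ,   1.        ]]), 'k1': -0.0320853810438727, 'rvec': array([ 2.46548806,  0.67082889, -0.209885  ]), 'tvec': array([-0.41477814, -0.23987409,  1.27426911])}
arched_board [([0.58, -0.246, 0.112], 0.76)]
arched_board_crown [([0.581, -0.241, 0.111], 0.98)]
rack [([0.532, -0.258, 0.051], 0.94), ([0.29, -0.214, 0.051], 0.86), ([0.762, -0.238, 0.088], 0.4)]
crumb_tray [([0.518, 0.25, 0.009], 0.84)]
square_board [([0.464, -0.252, 0.095], 0.68), ([0.532, -0.255, 0.052], 0.33)]
narrow_board [([0.58, -0.245, 0.113], 0.68), ([0.519, -0.247, 0.098], 0.6)]
top {'mtx': array([[515.64085502,   0.        , 315.96156631],
       [  0.        , 515.64085502, 194.87329002],
       [  0.        ,   0.        ,   1.        ]]), 'k1': -0.08838063037280337, 'rvec': array([ 2.22610333, -2.18467799,  0.09745504]), 'tvec': array([-0.15246509,  0.5470673 ,  1.29241044])}
arched_board [([0.573, -0.226, 0.132], 0.95)]
arched_board_crown [([0.573, -0.23, 0.133], 0.8)]
rack [([0.509, -0.232, 0.051], 0.69), ([0.271, -0.198, 0.056], 0.56)]
crumb_tray [([0.518, 0.255, 0.006], 0.95), ([0.746, -0.219, 0.09], 0.74)]
square_board [([0.456, -0.238, 0.115], 0.59)]
narrow_board [([0.517, -0.236, 0.119], 0.63), ([0.575, -0.23, 0.135], 0.34)]
0.7 [ 0.15436712 -0.65708846  0.22658614] [-3.14154494e+00  5.79036905e-06 -2.91079251e+00] [-0.5540629  -0.15147326  0.05459677] 0.08747007604423683
```

View pics/scene0.png

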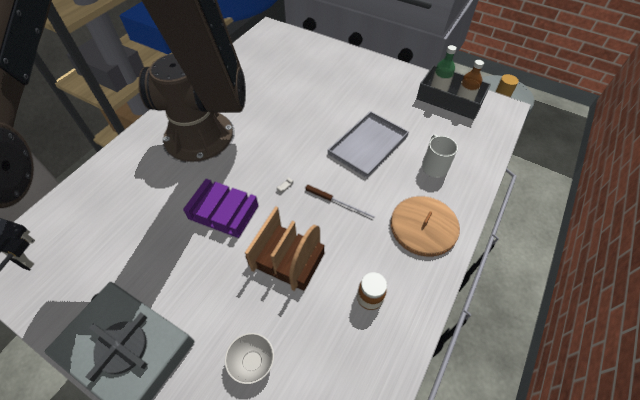

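View pics/top0.png

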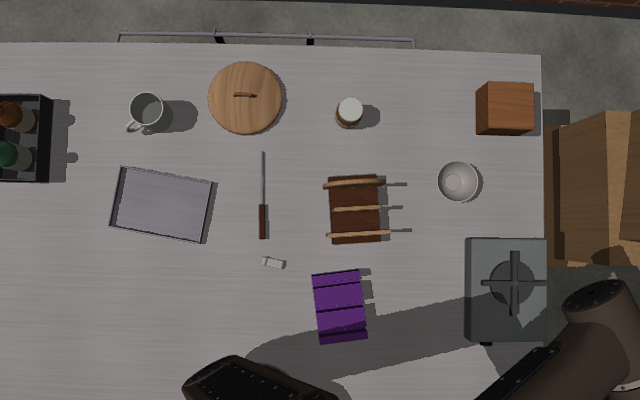

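The pictures show the dark rack at scene (286,255) / top (356,208), and the purple decoy at scene (221,208) / top (340,305). The tray is at scene (369,143) / top (163,204).
Candidate boards, in top pixels: (358,234), (357,209) and (353,183). Only the last has a round top, at scene (308,255). I'll confirm that in a crop and fit the poses.

```bash
cat > h.py <<'E'
import numpy as np,cv2
from station import eyes,trace,telemetry
from scipy.optimize import minimize
from scipy.spatial.transform import Rotation as Ro
CAL={c:eyes.calibration(c) for c in("scene","top")}
def proj(c,P):
    k=CAL[c];p=cv2.projectPoints(np.float64(P).reshape(-1,1,3),k["rvec"],k["tvec"],k["mtx"],np.array([k["k1"],0,0,0]))[0]
    return p.reshape(-1,2)
def ray(c,uv,z):
    k=CAL[c];n=cv2.undistortPoints(np.float64(uv).reshape(-1,1,2),k["mtx"],np.array([k["k1"],0,0,0])).reshape(-1,2)
    R=cv2.Rodrigues(k["rvec"])[0];d=np.c_[n,np.ones(len(n))]@R;o=-R.T@k["tvec"]
    return o+d*((z-o[2])/d[:,2])[:,None]
def hullmask(c,P):
    m=np.zeros((1600,2560),np.uint8);h=cv2.convexHull(np.float32(proj(c,P)*4+1.5));cv2.fillConvexPoly(m,np.int32(np.round(h)),1)
    return cv2.resize(m.astype(np.float32),(640,400),interpolation=cv2.INTER_AREA)
def board(z0):
    a=np.linspace(0,np.pi,40);yz=np.r_[[[-.075,z0],[.075,z0]],np.c_[.075*np.cos(a),.075+.075*np.sin(a)]]
    return np.r_[np.c_[np.full(len(yz),-.0045),yz],np.c_[np.full(len(yz),.0045),yz]]
E
python3 - <<'E'
from h import *
ims={c:eyes.grab_frame(c) for c in CAL}
cv2.imwrite("pics/crop.png",cv2.resize(ims["scene"][190:300,220:350,::-1],None,fx=4.5,fy=4.5,interpolation=cv2.INTER_CUBIC))
M={c:trace(c,"arched_board") for c in CAL}
for c in M:
    for d in M[c][:3]:
        v,u=np.nonzero(d["mask"]);print(c,d["conf"],u.min(),u.max(),v.min(),v.max(),len(u))
def f(p,show=0):
    x,y,yaw,lean=p
    e=0
    # origin at slot floor
    P=(Ro.from_euler("z",yaw)*Ro.from_euler("y",lean)).apply(board(.048))+[x,y,.012]
    for c in M:
        m=M[c][0]["mask"].astype(float);h=hullmask(c,P)
        e+=np.abs(m-h).sum()/m.sum()
    return e
best=min((minimize(f,[.573,-.24,y0,l0],method="Nelder-Mead",options=dict(initial_simplex=np.array([.573,-.24,y0,l0])+np.r_[np.zeros((1,4)),np.diag([.01,.02,.1,.05])],maxiter=150)) for y0 in(0,.1) for l0 in(-.03,.03)),key=lambda r:r.fun)
print("board",best.x,best.fun)
for n,z in(("crumb_tray",.022),("rack",.052)):
    for d in trace("top",n)[:2]:
        ct=max(cv2.findContours(d["mask"].astype(np.uint8),0,2)[0],key=cv2.contourArea).reshape(-1,2)
        W=ray("top",ct,z)[:,:2];r=cv2.minAreaRect(np.float32(W*1000));print(n,d["conf"],r)
E
```

```text
scene 0.97 290 319 224 290 869
top 0.97 322 385 178 188 459
board [ 0.57453509 -0.229129    0.09025046  0.0128632 ] 0.30666525016860086
crumb_tray 0.82 ((519.4047241210938, 252.52674865722656), (251.21673583984375, 166.41786193847656), 80.32050323486328)
rack 0.88 ((275.1960144042969, -202.298828125), (175.33993530273438, 123.81599426269531), 8.63497543334961)
rack 0.86 ((486.2406921386719, -235.7393798828125), (51.41105651855469, 120.57572937011719), 5.804098129272461)
```

View pics/crop.png

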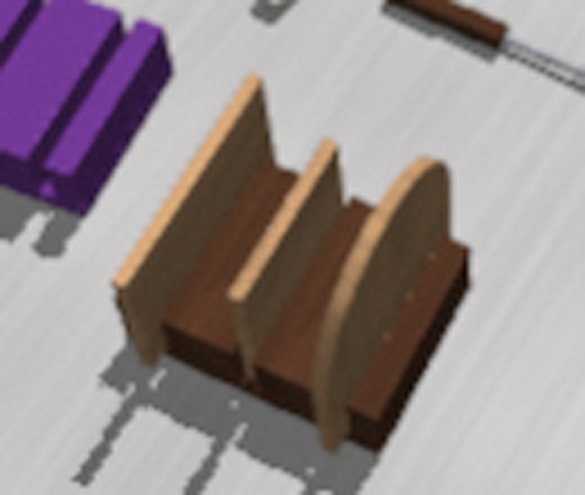

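The crop confirms it: the arched board is the round-topped one in the far slot (crop 385,300; top 353,183). Board crown is about (0.576, -0.229), yaw 0.09. Tray centre is (0.519, 0.253), with its long side at yaw -0.17. Now moving above the board.

>>> {"api": "servo_tool", "payload": {
  "series": [
    [[-25.4, 16, 0, 0], [-25.4, 16, 0, 0], [-25.4, 16, 0, 0], [-25.4, 16, 0, 0], [-25.4, 16, 0, 0], [-25.4, 16, 0, 0], [-25.4, 16, 0, 0], [-25.4, 16, 0, 0], [-25.4, 16, 0, 0], [-25.4, 16, 0, 0]]
  ]
}}

```text
t: 1.83
eef_pos: [0.3659, -0.4421, 0.2268]
ee_rot: [-3.141, 0.0, -2.911]
force: [1.1, 0.1, 1.4]
width: 0.0877
gripper_force: 0.0
```

>>> {"api": "servo_tool", "payload": {
  "series": [
    [[-25.4, 16, 0, 0], [-25.4, 16, 0, 0], [-25.4, 16, 0, 0], [-25.4, 16, 0, 0], [-25.4, 16, 0, 0], [-25.4, 16, 0, 0], [-25.4, 16, 0, 0], [-25.4, 16, 0, 0], [-25.4, 16, 0, 0], [-25.4, 16, 0, 0]]
  ]
}}

```text
t: 2.67
eef_pos: [0.5766, -0.2281, 0.2268]
ee_rot: [-3.141, 0.0, -2.911]
force: [0.3, -0.3, 0.9]
width: 0.0875
gripper_force: 0.0
```

>>> {"api": "servo_tool", "payload": {
  "series": [
    [[0, 0, 0, -0.12], [0, 0, 0, -0.12], [0, 0, 0, -0.12], [0, 0, 0, -0.12], [0, 0, 0, -0.12], [0, 0, 0, -0.12], [0, 0, 0, -0.12], [0, 0, 0, -0.12], [0, 0, 0, -0.12], [0, 0, 0, -0.12]]
  ]
}}

```text
t: 3.5
eef_pos: [0.5757, -0.2294, 0.2266]
ee_rot: [-3.142, 0.0, -1.705]
force: [0.9, -0.3, 0.6]
width: 0.0876
gripper_force: 0.0
```

>>> {"api": "servo_tool", "payload": {
  "series": [
    [[0, 0, 0, -0.115], [0, 0, 0, -0.114], [0, 0, 0, 0], [0, 0, 0, 0], [0, 0, 0, 0], [0, 0, 0, 0], [0, 0, 0, 0], [0, 0, 0, 0], [0, 0, 0, 0], [0, 0, 0, 0]]
  ],
  "claw": 0
}}

```text
t: 4.33
eef_pos: [0.5757, -0.2294, 0.2266]
ee_rot: [-3.142, -0.0, -1.482]
force: [-0.2, -0.2, 0.2]
width: 0.0438
gripper_force: 0.0
```

```bash
python3 - <<'E'
from h import *
o=[]
s=telemetry.get_state();print(s["eef_pos"],s["ee_rot"],s["width"],s["q"])
for c,(u,v) in(("scene",(300,230)),("top",(353,190))):
    im=eyes.grab_frame(c)
    P=Ro.from_euler("zy",[.09,.013]).apply(board(.048))+[.5745,-.229,.012]
    k=cv2.resize(im[v-70:v+70,u-70:u+70,::-1],None,fx=2.8,fy=2.8,interpolation=cv2.INTER_CUBIC).copy()
    for p in proj(c,P)[::2]: cv2.circle(k,tuple(int(t) for t in (p-[u-70,v-70]+.5)*2.8),1,(0,255,0),-1)
    o.append(k)
cv2.imwrite("pics/hov.png",np.hstack(o))
E
```

```text
[ 0.57572059 -0.22936121  0.22657869] [-3.14157667e+00 -4.74829399e-06 -1.48217079e+00] 0.04375860025524593 [-6.44578909e-02  2.68624175e-01 -1.16600021e-01  2.43312945e-06
 -1.18555560e+00  1.53082517e-01]
```

View pics/hov.png

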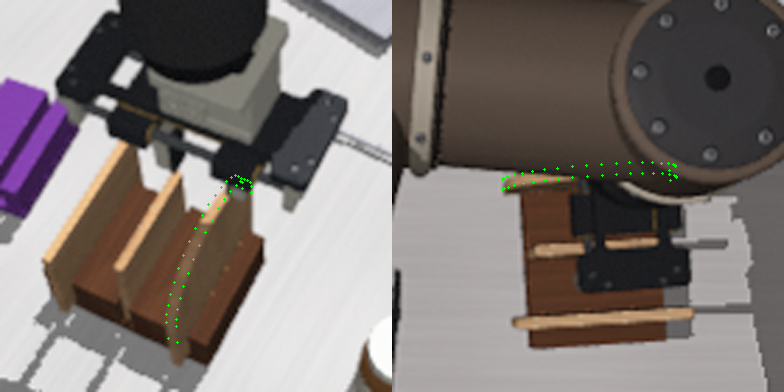

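The overlay shows the fitted outline sits too far left in the scene view (about 3 px). My fit ignored the ends of the board that hang past the rack and so show below the rack top. I'll refit from the first pictures with rack occlusion modelled.

```bash
python3 - <<'E'
from h import *
I={c:cv2.imread(f"pics/{c}0.png") for c in CAL}
box={"scene":(286,220,324,296),"top":(319,174,390,192)}
M={};out=[]
for c,(u0,v0,u1,v1) in box.items():
    im=I[c].astype(int);b,g,r=im[...,0],im[...,1],im[...,2]
    hs=cv2.cvtColor(I[c],cv2.COLOR_BGR2HSV).astype(int)
    m=(hs[...,0]>=11)&(hs[...,0]<=24)&(hs[...,1]>60)&(r>60)
    k=np.zeros_like(m);k[v0:v1,u0:u1]=1;m&=k
    n,l,st,_=cv2.connectedComponentsWithStats(m.astype(np.uint8));m=l==1+np.argmax(st[1:,4]);M[c]=m.astype(float);print(c,m.sum())
B=np.array([[x,y,z] for x in(-.0055,.025) for y in(-.06,.06) for z in(-.012,.04)]);B[:,0]+=.011*(B[:,0]<0)
def ren(c,p):
    x,y,yaw,lean=p
    Q=Ro.from_euler("z",yaw);P=(Q*Ro.from_euler("y",lean)).apply(board(0))+[x,y,.012]
    h=hullmask(c,P)
    o1=hullmask(c,Q.apply(B)+[x,y,.012])
    B2=B*[-1,1,1]; o2=hullmask(c,Q.apply(B2)+[x,y,.012]) if c=="top" else 0
    return h*(1-o1)
def f(p,cs=("scene","top")): return sum(np.abs(M[c]-ren(c,p)).sum()/M[c].sum() for c in cs)
def fit(cs):
    return min((minimize(f,s,args=(cs,),method="Nelder-Mead",options=dict(initial_simplex=s+np.r_[np.zeros((1,4)),np.diag([.01,.02,.05,.05])],maxiter=200)) for s in np.array([[.575,-.23,.1,-.03],[.575,-.24,.08,.03],[.568,-.235,.1,.0]])),key=lambda r:r.fun)
for cs in(("scene","top"),("scene",),("top",)):
    r=fit(cs);print(cs,r.x.round(4),r.fun, "crown",(r.x[:2]+.15*np.sin(r.x[3])*np.array([np.cos(r.x[2]),np.sin(r.x[2])])).round(4))
    if len(cs)==2:b=r.x
for c,(u0,v0,u1,v1) in box.items():
    a=I[c].copy();w=ren(c,b)>.5;g=a.copy()
    for k,col in((M[c],(0,0,255)),(w,(0,255,0))):
        ct,_=cv2.findContours((cv2.resize(np.float32(k),None,fx=6,fy=6)>.5).astype(np.uint8),0,2)
        if k is M[c]: G=cv2.resize(g,None,fx=6,fy=6)
        cv2.drawContours(G,ct,-1,col,1)
    out.append(G[(v0-6)*6:(v1+6)*6,(u0-6)*6:(u1+6)*6])
H=max(o.shape[0] for o in out);out=[np.pad(o,((0,H-o.shape[0]),(0,0),(0,0))) for o in out]
cv2.imwrite("pics/fit.png",np.hstack(out)[:600,:800])
E
```

```text
scene 1404
top 315
('scene', 'top') [ 0.5888 -0.2337  0.1017 -0.1044] 0.6960002670940171 crown [ 0.5733 -0.2353]
('scene',) [ 0.5818 -0.2354  0.0804 -0.0401] 0.36927973646723644 crown [ 0.5758 -0.2359]
('top',) [ 0.5882 -0.2265  0.11   -0.1053] 0.2679191468253968 crown [ 0.5726 -0.2282]
```

View pics/fit.png

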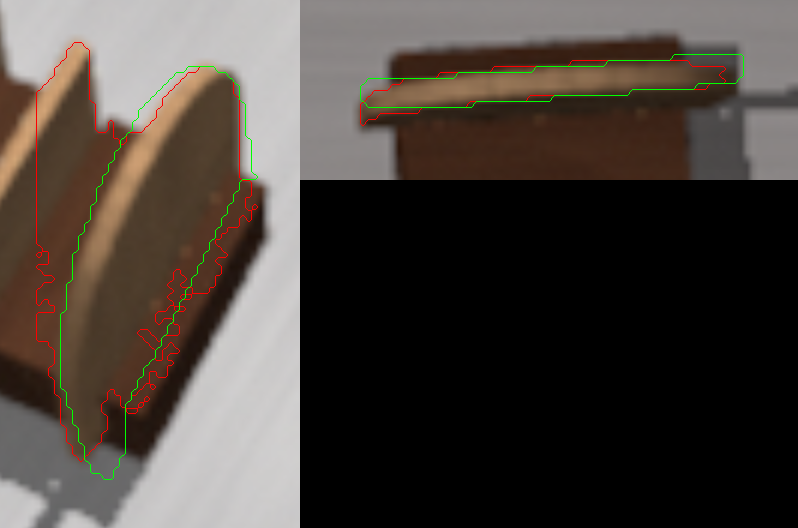

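The scene mask leaked onto the rack, but every fit puts the crown within a few mm of (0.574, -0.233). The half-open jaw has ±17 mm of room, so I'm descending.

>>> {"api": "servo_tool", "payload": {
  "series": [
    [[3.4, 1.8, 0, 0], [0, 0, 12, 0], [0, 0, 12, 0], [0, 0, 12, 0], [0, 0, 12, 0], [0, 0, 12, 0], [0, 0, 12, 0], [0, 0, 12, 0], [0, 0, 12, 0], [0, 0, 0, 0]]
  ]
}}

```text
t: 5.27
eef_pos: [0.5727, -0.2328, 0.128]
ee_rot: [3.138, 0.001, -1.482]
force: [-1.2, 0.6, -0.0]
width: 0.0436
gripper_force: 0.0
```

>>> {"api": "servo_tool", "payload": {
  "series": [
    [[0, 0, 0, 0], [0, 0, 0, 0], [0, 0, 0, 0], [0, 0, 0, 0], [0, 0, 0, 0], [0, 0, 0, 0], [0, 0, 0, 0], [0, 0, 0, 0], [0, 0, 0, 0], [0, 0, 0, 0]]
  ],
  "claw": 1,
  "grip_force": 6
}}

```text
t: 6.1
eef_pos: [0.5747, -0.2329, 0.131]
ee_rot: [-3.141, -0.0, -1.482]
force: [0.9, 0.1, 2.4]
width: 0.0091
gripper_force: 6.0
```

```bash
python3 - <<'E'
from h import *
s=telemetry.get_state();print(s)
im=eyes.grab_frame("scene");cv2.imwrite("pics/grip.png",cv2.resize(im[150:310,200:380,::-1],None,fx=3.3,fy=3.3,interpolation=cv2.INTER_CUBIC))
E
```

```text
{'t': 6.1, 'q': array([-7.05131614e-02,  3.43987346e-01, -2.41402813e-01,  2.02320292e-04,
       -9.84329743e-01,  1.59645923e-01]), 'qd': array([ 0.00108403,  0.00163032,  0.00294529, -0.00131415, -0.00099778,
        0.00033605]), 'joint_efforts': array([-5.13175372e-01, -5.20358884e+01,  2.42279023e+01,  5.88105083e+00,
       -4.40253653e-01,  3.04025353e-02]), 'eef_pos': array([ 0.57473991, -0.2329357 ,  0.13099789]), 'ee_rot': array([-3.14055673e+00, -3.37605169e-04, -1.48155186e+00]), 'force': array([0.92338795, 0.05148431, 2.43727455]), 'moment': array([ 0.24756367, -0.39538091, -0.08273261]), 'gripper_force': 5.98957322537899, 'width': 0.00911574467512894}
```

View pics/grip.png

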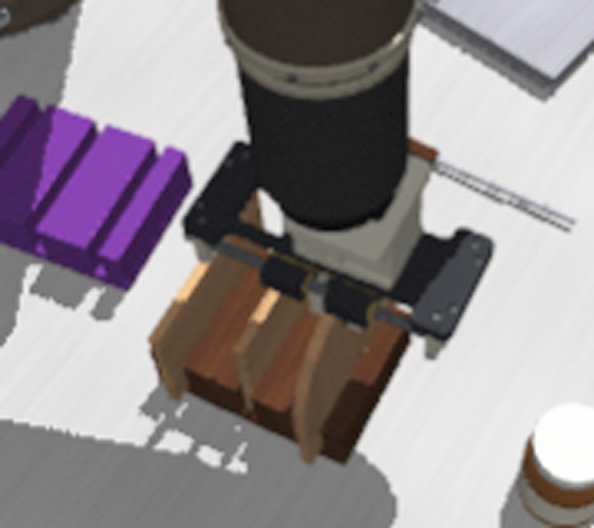

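The picture shows the jaw closed on the crown at crop (325,300), and the 9.1 mm width matches the board. Lifting with more grip force.

>>> {"api": "servo_tool", "payload": {
  "series": [
    [[0, 0, 0, 0], [0, 0, 0, 0], [0, 0, 0, 0], [0, 0, -2, 0], [0, 0, -4, 0], [0, 0, -6, 0], [0, 0, -8, 0], [0, 0, -8, 0], [0, 0, -8, 0], [0, 0, -8, 0]]
  ],
  "grip_force": 35
}}

```text
t: 6.98
eef_pos: [0.5736, -0.2328, 0.1746]
ee_rot: [3.14, 0.0, -1.482]
force: [0.7, -0.4, -1.3]
width: 0.0085
gripper_force: 35.0
```

>>> {"api": "servo_tool", "payload": {
  "series": [
    [[0, 0, -8, 0], [0, 0, -8, 0], [0, 0, -8, 0], [0, 0, -8, 0], [0, 0, -8, 0], [0, 0, -8, 0], [0, 0, -8, 0], [0, 0, -8, 0], [0, 0, -5, 0], [0, 0, -2, 0]]
  ]
}}

```text
t: 7.82
eef_pos: [0.5746, -0.233, 0.2468]
ee_rot: [-3.14, -0.0, -1.482]
force: [-0.6, 1.0, -2.2]
width: 0.0088
gripper_force: 35.0
```

>>> {"api": "servo_tool", "payload": {
  "series": [
    [[-4, 0.4, 0, 0], [-8, 0.4, 0, 0], [-12, 0.4, 0, 0], [-16, 0.4, 0, 0], [-20, 0.4, 0, 0], [-20, 0.4, 0, 0], [-20, 0.4, 0, 0], [-20, 0.4, 0, 0], [-20, 0.4, 0, 0], [-20, 0.4, 0, 0]]
  ]
}}

```text
t: 8.65
eef_pos: [0.5552, -0.072, 0.2452]
ee_rot: [3.141, 0.0, -1.481]
force: [0.5, -0.1, -2.3]
width: 0.0087
gripper_force: 35.0
```

>>> {"api": "servo_tool", "payload": {
  "series": [
    [[-20, 0.4, 0, 0], [-20, 0.4, 0, 0], [-20, 0.4, 0, 0], [-20, 0.4, 0, 0], [-20, 0.4, 0, 0], [-20, 0.4, 0, 0], [-20, 0.4, 0, 0], [-20, 0.4, 0, 0], [-20, 0.4, 0, 0], [-20, 0.4, 0, 0]]
  ]
}}

```text
t: 9.48
eef_pos: [0.5331, 0.1266, 0.2452]
ee_rot: [3.141, 0.0, -1.481]
force: [0.6, -0.2, -2.6]
width: 0.0085
gripper_force: 35.0
```

>>> {"api": "servo_tool", "payload": {
  "series": [
    [[-20, 0.4, 0, 0], [-20, 0.4, 0, 0], [-20, 0.4, 0, 0], [-18, 0.4, 0, 0], [-16, 0.4, 0, 0], [-13, 0.4, 0, 0], [-10, 0.4, 0, 0], [-7, 0.4, 0, 0], [-4, 0.4, 0, 0], [-1, 0.4, 0, 0]]
  ]
}}

```text
t: 10.32
eef_pos: [0.5187, 0.2535, 0.2454]
ee_rot: [3.141, -0.0, -1.482]
force: [-0.3, 0.5, -2.2]
width: 0.0086
gripper_force: 35.0
```

>>> {"api": "servo_tool", "payload": {
  "series": [
    [[0, 0, 0, 0.02], [0, 0, 0, 0.04], [0, 0, 0, 0.05], [0, 0, 0, 0.05], [0, 0, 0, 0.05], [0, 0, 0, 0.03], [0, 0, 0, 0.018], [0, 0, 0, 0], [0, 0, 0, 0], [0, 0, 0, 0]]
  ]
}}

```text
t: 11.15
eef_pos: [0.5189, 0.2528, 0.2456]
ee_rot: [-3.142, 0.0, -1.74]
force: [-0.8, -0.4, -1.6]
width: 0.0087
gripper_force: 35.0
```

```bash
python3 - <<'E'
from h import *
from station import recognise
s=telemetry.get_state();print(s["eef_pos"],s["ee_rot"],s["width"],s["gripper_force"],s["qd"])
im=eyes.grab_frame("scene");p=s["eef_pos"]
print([(d["position"],d["conf"]) for d in recognise("scene","crumb_tray")[:2]])
k=cv2.resize(im[50:290,240:480,::-1],None,fx=2.5,fy=2.5,interpolation=cv2.INTER_CUBIC)
P=Ro.from_euler("z",s["ee_rot"][2]+np.pi/2).apply(board(0))+[p[0],p[1],.012+p[2]-.131]
for q in proj("scene",P): cv2.circle(k,tuple(int(t) for t in (q-[240,50]+.5)*2.5),1,(0,255,0),-1)
cv2.imwrite("pics/end.png",k)
E
```

```text
[0.51887753 0.25284387 0.24559689] [-3.14155466e+00  4.74560014e-05 -1.73960459e+00] 0.008675505879340949 34.97994303703308 [ 0.00198444  0.00020911  0.00066809 -0.00052447  0.00162643 -0.00096638]
[([0.5202, 0.2441, 0.0049], 0.64)]
```

View pics/end.png

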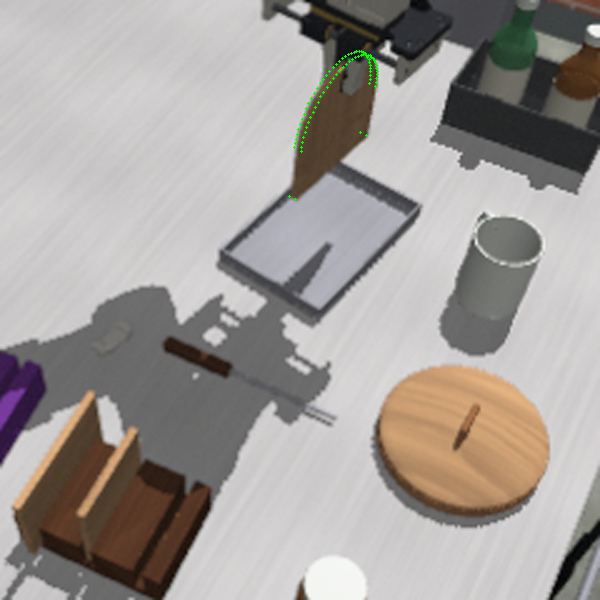

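The picture shows the board level over the tray, along its long side. Its lower edge at crop (292,195)–(366,133) matches the predicted outline. The other two boards are still in their slots, and nothing else has moved. Handing in.

```bash
python3 -c "
from station import ticket;print(ticket.job_done())"
```

```text
the job is handed in; nothing more can be done
None
```

I handed the job in with the arched board gripped at its crown and held still and level over the middle of the tray, along its long side, lower edge about 10 cm above the rim; the judge's result was not shown.

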